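Cock open the board clip and rack the cutting board

ROBOT

A 6-joint arm with a two-finger parallel gripper is mounted at the origin on the work surface. World frame = base frame: x ahead of the robot, y to its left, z up, the work surface at z = 0. Lengths are in m, angles in rad, forces in N, time in s.
With the tool pointing down it reaches from about 0.375 to 0.9 m from the base axis. Payload 3.1 kg.
Tool frame: the origin (TCP) lies where the fingers leave the gripper's body, on its centre line; the fingertips stand manip.tip_reach ahead of it and the grasp point (between the pads) lies 54 mm ahead of it (manip.tip_reach is the distance from the TCP to the fingertips, in m); z points along the fingers, y is the direction in which the jaws open and shut (so a half turn about z gives the same grasp; the last joint's range is limited). The gripper opens to 85 mm and grips with 20 to 120 N. Pads are 22 mm wide; open, the fingers measure 114 mm over their backs; the gripper's body (76 mm by 85 mm) begins 54 mm behind the grasp point. The pads swing forward as they close: fully open they stand 13 mm farther back than shut.
Start: joints at [0.931, 0.527, 1.433, -0, 1.181, -0.178], TCP at [0.278, 0.56, 0.304] pointing down, gripper open.
Joint ranges: [-3.08, 3.08], [-0.75, 2.2], [0.22, 2.44], [-1.43, 4.57], [0, 2.65], [-2.85, 2.85]. Speed limits (rad/s): [2.79, 2.79, 3.14, 3.14, 3.14, 3.14].

INTERFACE

Orientations are given as a unit quaternion [x, y, z, w].
In Python, from station import manip, cams, order gives the robot as it stands. The module is installed in compiled form; this text tells all that it offers.
- The arm moves only by the tool drive_tool, never from a script. Its arguments are lists of equal length, an entry for each row: "linear": the shift along the tool's x, y, z in mm, a list of three; "rot": the turn, a rotation vector about the tool's x, y, z in degrees, a list of three; "hand": the finger opening in mm, from 0 to 85.4. A call has 1 to 20 rows; each row shifts and turns the pose as measured when the row begins, along the tool's axes as they then stand; what a row does not reach is not made up. A row lasts 1/12 s, in which the tool goes at most 41.7 mm and 7.16 degrees, less where a joint would pass 70% of its speed; a pose out of reach is approached as far as the arm can. A call with a gripper value outside its range is refused whole. The fingers move at their own pace and stop on an object; "force" is the grip in N (left out, the last holds). Time passes only in rows, so rows that do not move let the fingers close. It gives the time, the measured TCP pose, the force and the opening at its end, in the units of the state.
- manip.sense(): the state, without advancing time (a new reading comes with each control period).
- cams.snapshot(name): name is "scene" or "top" or "wrist"; returns the picture (400x640x3 uint8, red, green, blue); there is no depth.
- cams.camera_model(name): a dict with "vfov" (degrees; the focal length in pixels is half the picture's height over the tangent of half this angle, whatever the lens; pixels are square), "cx", "cy" (the principal point, pixels), "rvec" (rotation vector, rad) and "tvec" (3), from world to camera coordinates, as OpenCV has them. Camera axes: x right, y down, z forward; pixel columns grow to the right and rows downward; lengths in m; the calibration is good to about 2 mm. A picture is of the moment at which its call begins: read the wrist's pose just before it. camera_model takes no time and is no camera call; for the wrist camera it gives the pose at the moment of the call.
- order.sign_off(): hands the job in, once; it reports no verdict.
Trained networks look in the newest picture that a camera, given by its name, has taken for a name from the list of things; names that differ only in an ending like _2 or _b are one class to them, and where a whole thing is asked for, a point or a joint stands for the part that bears it (a point fixed in the world has none). Each returns a list of dicts, best first, with "score" (0 to 1); they miss things now and then, are a little off and sometimes report something else, mostly with a low value. They report only what shows in the picture. A call takes as long as a camera call. They do not tell look-alikes from the thing itself.
- cams.regions_of(label, camera): "pixels" (400x640 bool, what is visible of it) and "rect" ([left, top, right, bottom] in pixels, round what is visible of it).
- cams.spot_point(label, camera): "at" ([column, row] in pixels: a listed point, or the origin of a listed thing).
The state is a dict: "t": time; "q": joint angles; "qd": joint speeds; "tau": joint torques, N m; "tcp_pos": TCP position; "tool_rot": TCP orientation; "force": force on the tool from outside, world axes, zero at the start; "ft_torque": the same for the moment, N m; "finger_gap": opening from 0.0 (shut) to 1.0 (fully open).
Only numpy, scipy, OpenCV 4.12 (cv2) and the standard library are available. Lean on these libraries where they do the work, as an engineer would, in place of code of your own. Each camera call takes 0.05 s, during which the arm holds its last target. There are 200 camera calls.

TASK

Draw the board clip's sprung arm back and hook it on its hair-trigger catch, so that the clip stays open when you let go. Then take the cutting board up out of the clip without tripping the catch and stand it in the slot of the wooden drying rack. Never let the arm snap back, and leave the pot lid, paddle, measuring cup and spoon rest where they are.

Things in the scene. Friction and masses are not known exactly. Their poses are not given: they have to be found in the camera images.
- clip: Board clip: L-shaped dark steel plate 8 mm thick, fixed to the table, x -170..+35, y -100..+100 mm (x under -60 only for y over -30). Origin: on the table, mid under the board; +y runs along the board, -x (robot's side) holds the sprung arm. The board stands on the plate between a fence on its +x side (110 mm long, top 58 mm high) and a lip on its -x side (top 30 mm high), 3 mm play.
- pivot (a point): Upright hinge axis of the sprung arm, at (-35, -85) mm in the clip's x, y; this point is 45 mm high (arm's mid height). The pivot post and cap reach 62 mm high.
- clip_arm (a joint): Angle (rad) of the sprung arm about pivot, anticlockwise from above. About 0: arm along the clip's +y, its pad pressing the board. Grows as it is drawn back, its free end swinging to the clip's -x. Past about 0.86 the catch snaps in behind its nib; eased back it stays hooked at about 0.85. Limit 1.05. The spring pulls back with 3.5 N at the handle at 0, 6 N at 0.85.
- handle (a point): Grip point of the arm's handle: upright black round post, diameter 14 mm, 130 mm from the pivot, 50 to 120 mm high; this point is on its axis, 95 mm high. Clip shut, the axis is 30 mm from the face of the board, which stands over 100 mm higher, so a gripper pointing straight down does not fit: come tilted about 35 degrees, leaning away from the board. The post may turn in the fingers.
- catch (a joint): Angle of the brass catch lever about its own upright axis, rad: 0 at rest (engaged, on its stop), grows as it is pushed out of the way; a weak spring brings it back. The arm's nib pushes it out by about 0.15 in passing. About 2 to 3 N on its trip tab frees a hooked arm.
- nose (a point): Middle of the end face of the catch lever, which holds the arm's nib, 30 mm high (lever top 36 mm high).
- trip (a point): Upright trip tab on the other end of the catch lever, 20 mm wide, 4 mm thick, top 58 mm high; this point is 50 mm high, near (-107, +110) mm in the clip's x, y. Touching it can fire the arm.
- nib (a point): The downward pin (8 mm in diameter) under the free end of the arm, 150 mm from the pivot axis, which the catch holds; this point is 30 mm high.
- board: The small white plastic cutting board, 10 mm thick (its x), 150 mm wide (its y), 220 mm tall (its z), about 310 g. Origin: middle of its lower edge. At the start it stands upright in the clip.
- rack: Wooden drying rack, fixed to the table: base 110 (x) x 140 (y) x 12 mm with two upright cheeks, 120 mm long along y, 14 mm thick, top 62 mm high, which leave a slot 24 mm wide between them along the middle (its y axis). Origin: middle of its underside. The board stands on the base in the slot, its lower edge 12 mm above the table.
- pot_lid: Blue enamel pot lid, 164 mm in diameter, 51 mm high, lying on the table. Origin: middle of its underside. Bystander.
- paddle: Wooden paddle lying on the table, 300 mm long along x, 60 mm wide, 10 mm thick. Origin: near its middle, on its underside. Bystander.
- measuring_cup: Glass measuring cup, 90 mm across, 100 mm high, handle on its +x. Origin: middle of its underside. Bystander.
- spoon_rest: Round white ceramic spoon rest, 84 mm across, 18 mm high. Origin: middle of its underside. Bystander.
Not all that is in view belongs to the job. What is meant by the board is not orange, and is the larger of those in its own colour.

How it is judged:
On the way, in this order (a step that is already met when the one before it is completed fails the run):
1. the arm is drawn back, hooked on the catch and let go, with the board still in the clip (value of joint clip_arm between 0.81 and 0.89 rad and value of joint catch below 0.06 rad and contact force between each of the arm, the fingers and clip below 0.1 N and z of board in the frame of clip below 0.02 m and horizontal distance between board and clip below 0.03 m), for 0.3 s.
2. the board is lifted out of the clip with the arm still hooked (z of board in the frame of clip above 0.035 m and value of joint clip_arm above 0.81 rad), for 0.1 s.
At the end, for the whole second after the job is handed in: The arm stands hooked on the catch (arm angle 0.81 to 0.89 rad, catch within 0.06 rad of rest), and the board stands at rest in the rack's slot: its lower edge down on the rack's base (within 6 mm), within 60 mm of the slot's middle along it, upright within 0.35 rad (value of joint clip_arm between 0.81 and 0.89 rad and value of joint catch below 0.06 rad and x of board in the frame of rack between -0.012 and 0.012 m and y of board in the frame of rack between -0.06 and 0.06 m and z of board in the frame of rack between 0.006 and 0.018 m and angle between board's own z axis and vertical below 0.35 rad and linear speed of board below 0.02 m/s); the robot touches nothing.
It fails at once if the arm snaps back (swings towards the board from off the catch faster than 4 rad/s) (velocity of joint clip_arm below -4 rad/s and value of joint clip_arm below 0.8 rad).
It fails at once if the pot lid is moved by more than 25 mm (distance of pot_lid from where it was at the start of the episode above 0.025 m).
It fails at once if the paddle is moved by more than 25 mm (distance of paddle from where it was at the start of the episode above 0.025 m).
It fails at once if the measuring cup is moved by more than 25 mm (distance of measuring_cup from where it was at the start of the episode above 0.025 m).
It fails at once if the spoon rest is moved by more than 25 mm (distance of spoon_rest from where it was at the start of the episode above 0.025 m).
It also fails if it takes over 53 s, if anything falls off the work surface, if the arm or the gripper's body presses on something with over 40 N, if the wrist force passes 120 N, or if a joint passes its speed limit or range.

## Working session

There is one attempt and no reset: what is moved stays moved. The work goes in short steps, Python scripts to look and compute and a tool call to move; the robot and the scene stay as the last step left them, time stands still between calls to the robot, and variables do not carry over. Pictures are saved under pics/ and viewed, about 8 in all and at most 12, crops included, and the job is handed in when it is done.

Besides the shell and the picture viewer there is one more tool, called after ">>>" as a command line: name --argument value ..., lists and objects as JSON in quotes. drive_tool: Moves the arm, as the interface text tells. Its arguments: {"type":"object","properties":{"linear":{"type":"array","items":{"type":"array","items":{"type":"number"}}},"rot":{"type":"array","items":{"type":"array","items":{"type":"number"}}},"hand":{"type":"array","items":{"type":"number"}},"force":{"type":"number"}},"required":["linear","rot","hand"]}

```bash
mkdir -p pics
cat > h.py <<'E'
import numpy as np, cv2
from scipy.spatial.transform import Rotation as R
from station import manip, cams, order
def cam(n):
    m=cams.camera_model(n); f=200/np.tan(np.radians(m['vfov'])/2)
    K=np.array([[f,0,m['cx']],[0,f,m['cy']],[0,0,1]]); 
    return K,cv2.Rodrigues(np.array(m['rvec'],float))[0],np.array(m['tvec'],float)
def ray(n,px):
    K,Rm,t=cam(n); d=Rm.T@np.linalg.inv(K)@np.array([px[0],px[1],1.]); return -Rm.T@t,d
def atz(n,px,z):
    o,d=ray(n,px); return o+d*(z-o[2])/d[2]
def proj(n,P):
    K,Rm,t=cam(n); p=(np.atleast_2d(P)@Rm.T+t)@K.T; return p[:,:2]/p[:,2:]
def snap(n,f):
    im=cams.snapshot(n); cv2.imwrite('pics/'+f,cv2.cvtColor(im,cv2.COLOR_RGB2BGR)); return im
E
cat > a.py <<'E'
from h import *
a=snap('scene','s0.png'); b=snap('top','t0.png')
print(manip.tip_reach, manip.sense())
for n in('scene','top'):
    K,Rm,t=cam(n); print(n,-Rm.T@t,K[0,0])
H=dict(clip=0,pivot=.045,handle=.095,nose=.03,trip=.05,nib=.03,board=.008,rack=0,pot_lid=0,paddle=0,measuring_cup=0,spoon_rest=0)
for l,z in H.items():
    for n in('top','scene'):
        for r in cams.spot_point(l,n)[:3]:
            print(l,n,round(r['score'],2),np.round(r['at'],1),np.round(atz(n,r['at'],z)[:2],4))
cv2.imwrite('pics/c0.png',cv2.cvtColor(np.vstack([a,b])[:, :],cv2.COLOR_RGB2BGR)[::1])
E
python3 a.py
```

```text
0.0726 {'t': 0.1, 'q': array([ 9.31545366e-01,  5.28381925e-01,  1.43376326e+00,  9.16715996e-06,
        1.18137820e+00, -1.78483033e-01]), 'qd': array([-0.00112839,  0.00010556, -0.00298228,  0.00197714, -0.00069778,
       -0.00044089]), 'tau': array([ 4.74050665e-06, -4.43299055e+01, -1.78589630e+01, -2.00702734e-04,
        3.79034725e-03, -1.24467519e-06]), 'tcp_pos': array([0.27756141, 0.55943668, 0.30302943]), 'tool_rot': array([ 2.28352951e-01,  9.73577936e-01, -8.84106835e-04, -3.87689587e-04]), 'force': array([ 0.68845711, -0.10957088,  0.59478086]), 'ft_torque': array([-0.03584906,  0.01310811, -0.0062471 ]), 'finger_gap': 1.0000011187728555}
scene [ 1.26984885 -0.80051359  0.84776532] 451.7987449075169
top [4.01167107e-01 7.84438782e-04 1.58116607e+00] 437.73886119609364
clip top 0.69 [285.1 193.7] [0.6319 0.1621]
clip scene 0.62 [356.5 199.1] [0.6299 0.1617]
pivot top 0.9 [313.2 197.7] [0.6125 0.0574]
pivot scene 0.66 [335.7 203.6] [0.6316 0.0515]
handle top 0.79 [274.6 198.8] [0.5998 0.188 ]
nose top 0.68 [288.8 232.1] [0.4902 0.1421]
nose scene 0.64 [319.8 179.4] [0.5
[... 258 characters left out ...]
1.2] [0.64   0.1582]
board top 0.75 [221.5 185.5] [0.6576 0.3947]
board scene 0.8 [357.8 197.1] [0.6326 0.1639]
board scene 0.74 [407.6 230.7] [0.8357 0.1287]
board scene 0.57 [408.3 175.8] [0.6868 0.3767]
rack top 0.79 [377.8 197.4] [ 0.6232 -0.1762]
rack top 0.35 [452.5 258.5] [ 0.4071 -0.4423]
rack scene 0.74 [280.3 248.8] [ 0.6117 -0.1628]
pot_lid top 0.79 [184.7 256. ] [0.4    0.5175]
pot_lid scene 0.94 [362.3 139.1] [0.4139 0.4899]
paddle top 0.97 [452.5 258.7] [ 0.4064 -0.4423]
paddle scene 0.97 [144.6 270.2] [ 0.4084 -0.4537]
measuring_cup top 0.98 [332.3 149.3] [ 0.8004 -0.0081]
spoon_rest top 0.71 [336.1 263. ] [ 0.3842 -0.0274]
spoon_rest scene 0.63 [253.4 197.3] [ 0.3823 -0.0497]
```

Run:
```python
import cv2,numpy as np
a=cv2.imread('pics/s0.png')[100:300,220:460];b=cv2.imread('pics/t0.png')[110:290,170:430]
a=cv2.resize(a,None,fx=3,fy=3,interpolation=cv2.INTER_CUBIC);b=cv2.resize(b,None,fx=3,fy=3,interpolation=cv2.INTER_CUBIC)
cv2.imwrite('pics/s0c.png',a);cv2.imwrite('pics/t0c.png',b)
```

```text
(no output)
```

View pics/s0c.png

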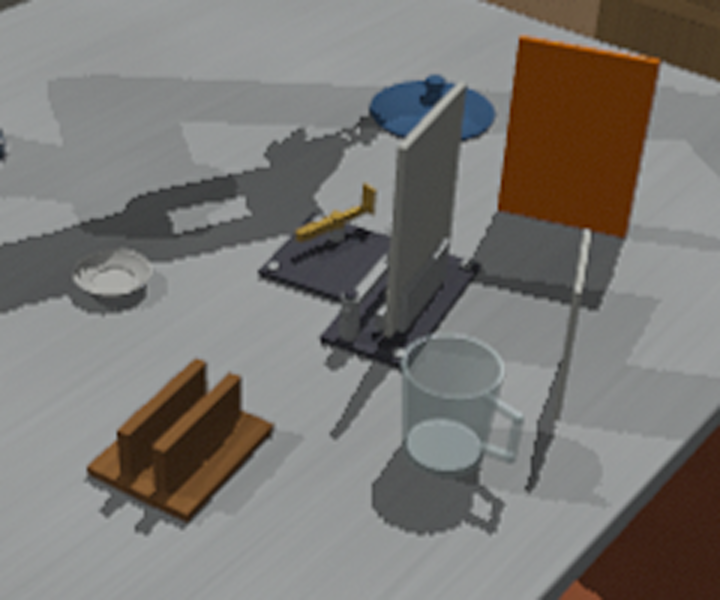

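View pics/t0c.png

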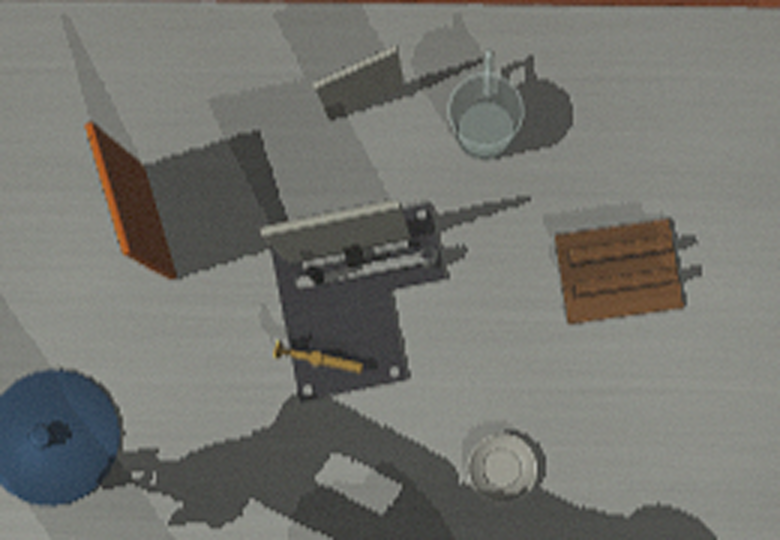

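```bash
cat >> h.py <<'E'
def fit(loc,wld):
    loc=np.array(loc,float);wld=np.array(wld,float)
    a=loc-loc.mean(0);b=wld-wld.mean(0)
    th=np.arctan2((a[:,0]*b[:,1]-a[:,1]*b[:,0]).sum(),(a*b).sum())
    c,s=np.cos(th),np.sin(th);M=np.array([[c,-s],[s,c]]);o=wld.mean(0)-M@loc.mean(0)
    print('fit o',o.round(4),'yaw deg',np.degrees(th).round(2),'res mm',((loc@M.T+o-wld)*1e3).round(1).tolist());return o,th
def plan(p,Rt,n,hand,s=None):
    """rows from the present pose to TCP pos p, rotation Rt"""
    s=s or manip.sense(); p0=s['tcp_pos'];R0=R.from_quat(s['tool_rot'])
    d=(R0.inv()*Rt).as_rotvec(); lin=[];rot=[]
    for i in range(n):
        Ra=R0*R.from_rotvec(d*i/n); lin.append(Ra.inv().apply((p-p0)/n*1e3).round(1).tolist()); rot.append(np.degrees(d/n).round(2).tolist())
    print('n',n,'dist mm',(np.linalg.norm(p-p0)*1e3).round(1),'step',(np.linalg.norm(p-p0)*1e3/n).round(1),'rot/step',np.degrees(np.linalg.norm(d)/n).round(2))
    print('linear',lin);print('rot',rot);print('hand',[hand]*n)
E
python3 - <<'E'
from h import *
px=lambda q:np.array(q)/3+[170,110]-0.33
cl=[((-170,100),(302,400)),((-170,-30),(410,377)),((-60,-30),(392,290)),((-60,-100),(448,277)),((35,-100),(432,203))]
fit([np.array(l)/1e3 for l,_ in cl],[atz('top',px(q),.008)[:2] for _,q in cl])
fit([np.array(l)/1e3 for l in [(-35,-85),(-107,110)]],[[.6125,.0574],[.5016,.2287]])
rk=[((55,70),(556,235)),((55,-70),(668,218)),((-55,-70),(685,305)),((-55,70),(570,323))]
fit([np.array(l)/1e3 for l,_ in rk],[atz('top',px(q),.012)[:2] for _,q in rk])
s=manip.sense();Rt=R.from_quat(s['tool_rot']);K,Rm,t=cam('wrist');print('cam in tool',Rt.inv().apply(-Rm.T@t-s['tcp_pos']),'\n',Rt.as_matrix().T@Rm.T,K[0,0]); print(Rt.as_matrix().round(3))
r=cams.regions_of('rack','top')[0]['pixels']; 
for nm in ('board',):
    for q in cams.regions_of(nm,'top')[:3]: print(q['rect'],q['score'],q['pixels'].sum())
E
```

```text
fit o [0.6385 0.1478] yaw deg 12.55 res mm [[-0.5, -0.8], [-1.8, 0.9], [1.1, 0.8], [-0.5, -0.2], [1.7, -0.7]]
fit o [0.6291 0.1464] yaw deg 12.65 res mm [[1.0, -1.6], [-1.0, 1.6]]
fit o [ 0.6131 -0.1693] yaw deg 9.81 res mm [[0.7, 1.4], [1.7, -1.4], [-1.2, -0.2], [-1.2, 0.2]]
cam in tool [ 0.08386126  0.00076961 -0.07028722] 
 [[-8.53525136e-04 -9.45391754e-01 -3.25935122e-01]
 [ 9.99999636e-01 -8.06314049e-04 -2.79939677e-04]
 [ 1.84659467e-06 -3.25935242e-01  9.45392098e-01]] 277.6996362049725
[[-0.896  0.445  0.   ]
 [ 0.445  0.896 -0.   ]
 [-0.    -0.    -1.   ]]Traceback (most recent call last):
  File "<stdin>", line 9, in <module>
IndexError: list index out of range
```

```bash
cat >> h.py <<'E'
O=np.array([.637,.1475,0.]);YAW=np.radians(12.6);C=R.from_euler('z',YAW)
def cw(x,y,z): return O+C.apply(np.array([x,y,z])/1e3)   # clip mm -> world
def tool(tilt,C=C): 
    s,c=np.sin(np.radians(tilt)),np.cos(np.radians(tilt))
    return C*R.from_matrix(np.array([[-c,0,s],[0,1,0],[-s,0,-c]]))
E
python3 - <<'E'
from h import *
T=tool(35); h=cw(-33,45,95); print(h)
plan(h-T.apply([0,0,.174]),T,15,60)
E
```

```text
[0.5949783  0.18421753 0.095     ]
n 15 dist mm 458.9 step 30.6 rot/step 3.46
linear [[-24.9, -17.2, 4.4], [-23.9, -18.4, 5.1], [-22.9, -19.5, 5.8], [-21.8, -20.5, 6.4], [-20.6, -21.5, 6.9], [-19.3, -22.5, 7.4], [-18.0, -23.5, 7.8], [-16.7, -24.3, 8.2], [-15.3, -25.1, 8.4], [-13.8, -25.9, 8.7], [-12.3, -26.6, 8.8], [-10.8, -27.2, 8.9], [-9.2, -27.8, 8.9], [-7.6, -28.3, 8.8], [-6.0, -28.7, 8.7]]
rot [[-0.79, -2.24, -2.52], [-0.79, -2.24, -2.52], [-0.79, -2.24, -2.52], [-0.79, -2.24, -2.52], [-0.79, -2.24, -2.52], [-0.79, -2.24, -2.52], [-0.79, -2.24, -2.52], [-0.79, -2.24, -2.52], [-0.79, -2.24, -2.52], [-0.79, -2.24, -2.52], [-0.79, -2.24, -2.52], [-0.79, -2.24, -2.52], [-0.79, -2.24, -2.52], [-0.79, -2.24, -2.52], [-0.79, -2.24, -2.52]]
hand [60, 60, 60, 60, 60, 60, 60, 60, 60, 60, 60, 60, 60, 60, 60]
```

>>> drive_tool --linear '[[-25,-17,4],[-24,-18,5],[-23,-19.5,6],[-22,-20.5,6.5],[-20.5,-21.5,7],[-19,-22.5,7.5],[-18,-23.5,8],[-16.5,-24,8],[-15,-25,8.5],[-14,-26,8.5],[-12,-26.5,9],[-11,-27,9],[-9,-28,9],[-7.5,-28,9],[-6,-28.5,8.5],[0,0,0]]' --rot '[[-0.8,-2.25,-2.5],[-0.8,-2.25,-2.5],[-0.8,-2.25,-2.5],[-0.8,-2.25,-2.5],[-0.8,-2.25,-2.5],[-0.8,-2.25,-2.5],[-0.8,-2.25,-2.5],[-0.8,-2.25,-2.5],[-0.8,-2.25,-2.5],[-0.8,-2.25,-2.5],[-0.8,-2.25,-2.5],[-0.8,-2.25,-2.5],[-0.8,-2.25,-2.5],[-0.8,-2.25,-2.5],[-0.8,-2.25,-2.5],[0,0,0]]' --hand '[60,60,60,60,60,60,60,60,60,60,60,60,60,60,60,60]'

```text
t: 2.68
tcp_pos: [0.4802, 0.2169, 0.2477]
tool_rot: [-0.078, 0.958, 0.046, 0.272]
force: [-0.7, 0.0, 0.8]
finger_gap: 0.703
```

```bash
cat > look.py <<'E'
import sys
from h import *
f=sys.argv[1]; snap('wrist',f+'.png'); s=manip.sense(); print(s['t'],s['tcp_pos'],s['q'].round(2))
H=dict(clip=0,pivot=.045,handle=.095,nose=.03,trip=.05,nib=.03,board=.008)
for l,z in H.items():
    for r in cams.spot_point(l,'wrist')[:2]:
        w=atz('wrist',r['at'],z); print(l,round(r['score'],2),np.round(r['at'],1),w[:2].round(4),'clip mm',(C.inv().apply(w-O)*1e3).round(1))
E
python3 look.py w1
python3 - <<'E'
from h import *
T=tool(35);h=cw(-33,45,95); plan(h-T.apply([0,0,.174]),T,4,60)
for a in [(-35,45,120),(-35,45,50),(-35,-85,62),(-107,110,50),(-5,75,228),(-5,-75,228)]: print(a,proj('wrist',cw(*a)).round(0))
E
```

```text
2.7333 [0.48013683 0.21723074 0.24784009] [ 0.2   0.41  2.04  0.19  0.13 -1.71]
clip 0.59 [248.7 166.1] [0.6338 0.1629] clip mm [ 0.3 15.7  0. ]
clip 0.48 [328.3 113.1] [0.5424 0.2493] clip mm [-70.1 119.9   0. ]
pivot 0.93 [150.8 180.5] [0.6257 0.0635] clip mm [-29.4 -79.5  45. ]
handle 0.79 [265.7 205.8] [0.5917 0.1916] clip mm [-34.6  53.   95. ]
nose 0.65 [213.9  62.8] [0.4907 0.1426] clip mm [-143.9   27.2   30. ]
trip 0.94 [326.6 113.5] [0.5107 0.2392] clip mm [-103.2  117.1   50. ]
nib 0.73 [289.4 160.4] [0.5892 0.2132] clip mm [-32.3  74.5  30. ]
board 0.75 [408.1 195.2] [0.6545 0.3917] clip mm [ 70.3 234.5   8. ]
board 0.62 [246.8 172.4] [0.6374 0.1626] clip mm [ 3.7 14.7  8. ]
n 4 dist mm 60.0 step 15.0 rot/step 1.15
linear [[-0.6, -14.7, 2.7], [-0.4, -14.7, 2.8], [-0.1, -14.7, 2.8], [0.1, -14.7, 2.9]]
rot [[0.22, -0.75, -0.85], [0.22, -0.75, -0.85], [0.22, -0.75, -0.85], [0.22, -0.75, -0.85]]
hand [60, 60, 60, 60]
(-35, 45, 120) [[254. 228.]]
(-35, 45, 50) [[261. 173.]]
(-35, -85, 62) [[137. 189.]]
(-107, 110, 50) [[318. 110.]]
(-5, 75, 228) [[288. 367.]]
(-5, -75, 228) [[ 90. 379.]]
```

View pics/w1.png

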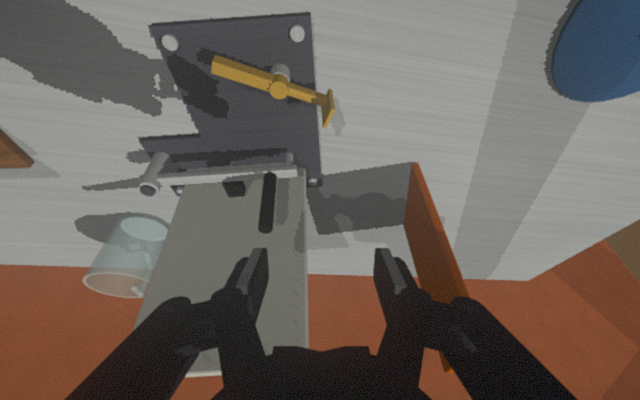

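Run:
```python
from h import *
cl=[((-170,100),(310,13),8),((-170,-30),(150,24),8),((-60,-30),(199,137),8),((-60,-100),(140,138),8),((-35,-85),(150.8,180.5),45),((-35,-85),(150,189),62),((-35,45),(266,206),95),((-35,45),(270,178),50),((-35,45),(266,229),120),((-107,110),(327,113.5),50),((5.-10,75),(306,170),50)]
fit([np.array(l)/1e3 for l,_,_ in cl],[atz('wrist',q,z/1e3)[:2] for _,q,z in cl])
```

```text
fit o [0.6349 0.1592] yaw deg 14.36 res mm [[-4.2, -2.3], [-0.4, -3.2], [-3.9, 3.2], [3.1, -1.4], [-3.6, 4.0], [2.3, -2.1], [-2.0, 1.8], [-9.7, 0.8], [-4.3, -0.1], [-6.7, -0.4], [29.3, -0.2]]
```

Run:
```python
from h import *
print(cams.camera_model('wrist'),cams.camera_model('top'))
cl=[((-170,100),(310,13),8),((-170,-30),(150,24),8),((-60,-30),(199,137),8),((-60,-100),(140,138),8),((-35,-85),(150.8,180.5),45),((-35,-85),(150,189),62),((-35,45),(266,206),95),((-35,45),(270,178),50),((-35,45),(266,229),120),((-107,110),(327,113.5),50)]
fit([np.array(l)/1e3 for l,_,_ in cl],[atz('wrist',q,z/1e3)[:2] for _,q,z in cl])
# predicted top pixels of wrist-fit vs fingertips
s=manip.sense();Rt=R.from_quat(s['tool_rot']);T=lambda v:s['tcp_pos']+Rt.apply(v)
print('tips wrist',proj('wrist',[T([0,.03,.066]),T([0,-.03,.066])]).round(1),'top',proj('top',[T([0,.03,.066]),T([0,-.03,.066]),T([0,0,0])]).round(1))
import cv2
a=snap('top','t1.png');cv2.imwrite('pics/t1c.png',cv2.resize(cv2.cvtColor(a,cv2.COLOR_RGB2BGR)[130:280,200:350],None,fx=4,fy=4,interpolation=cv2.INTER_CUBIC))
```

```text
{'vfov': 71.52306297952427, 'cx': 320.63244293368956, 'cy': 200.28786200662555, 'rvec': array([-1.58830056, -1.85804478, -0.92963788]), 'tvec': array([-0.14191071, -0.45334575, -0.1510879 ])} {'vfov': 49.11069667551588, 'cx': 322.49178048632336, 'cy': 200.89079634143226, 'rvec': array([ 2.16450051, -2.13069515,  0.12434458]), 'tvec': array([0.01487822, 0.60259723, 1.51580904])}
fit o [0.6383 0.1568] yaw deg 12.53 res mm [[1.1, 1.4], [0.9, -0.5], [-1.8, 2.5], [3.0, -2.6], [-3.1, 2.1], [2.8, -4.0], [2.6, 0.9], [-5.1, -0.1], [0.3, -1.1], [-0.6, 1.4]]
tips wrist [[373.5 261.9]
 [266.5 262. ]] top [[248.3 222.9]
 [267.1 219.9]
 [257.2 231. ]]
```

View pics/t1c.png

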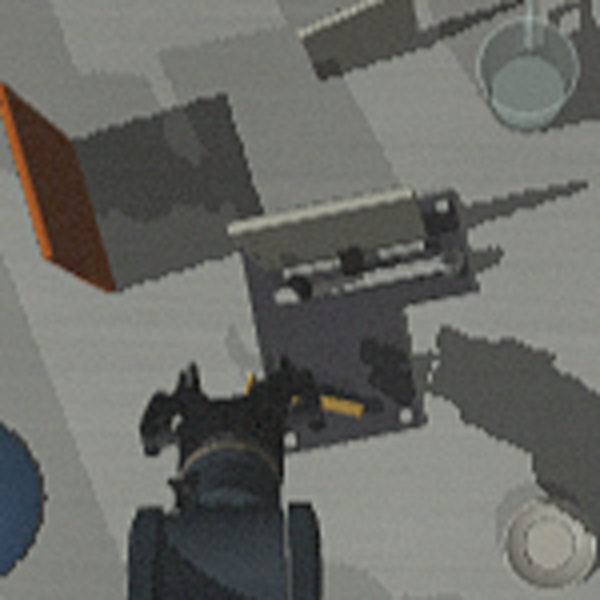

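```bash
sed -i 's/^O=.*C=R/O=np.array([.638,.1565,0.]);YAW=np.radians(12.6);C=R/' h.py
python3 - <<'E'
from h import *
T=tool(35);h=np.array([.594,.193,.095]); plan(h-T.apply([0,0,.110]),T,5,60)
E
```

```text
n 5 dist mm 91.2 step 18.2 rot/step 0.93
linear [[-1.2, -10.2, 15.1], [-1.0, -10.2, 15.1], [-0.7, -10.1, 15.2], [-0.4, -10.1, 15.2], [-0.1, -10.0, 15.2]]
rot [[0.18, -0.6, -0.68], [0.18, -0.6, -0.68], [0.18, -0.6, -0.68], [0.18, -0.6, -0.68], [0.18, -0.6, -0.68]]
hand [60, 60, 60, 60, 60]
```

>>> drive_tool --linear '[[-1,-13,15],[-1,-13,15],[-1,-13,15],[-0.5,-11,15],[0,0,14],[0,0,0]]' --rot '[[0.2,-0.8,-0.9],[0.2,-0.8,-0.9],[0.2,-0.8,-0.8],[0.2,-0.6,-0.7],[0.2,0,0],[0,0,0]]' --hand '[60,60,60,60,60,60]'

```text
t: 3.63
tcp_pos: [0.5029, 0.2083, 0.2198]
tool_rot: [-0.09, 0.954, 0.048, 0.283]
force: [0.4, -0.0, -0.0]
finger_gap: 0.704
```

```bash
python3 look.py w2
python3 - <<'E'
from h import *
T=tool(35);h=np.array([.594,.193,.095]); plan(h-T.apply([0,0,.056]),T,4,60)
print(proj('wrist',[h-[0,0,.045],h,h+[0,0,.025]]).round(0))
E
```

```text
3.6833 [0.50248454 0.20836816 0.22026697] [ 0.16  0.49  2.04  1.06  0.06 -2.64]
clip 0.91 [246.4 163.9] [0.6363 0.1573] clip mm [-1.4  1.1  0. ]
pivot 0.81 [139.6 177.1] [0.625  0.0623] clip mm [-33.2 -89.1  45. ]
handle 0.61 [272.9 212.5] [0.5945 0.191 ] clip mm [-34.9  43.1  95. ]
nose 0.63 [215.3  40.6] [0.4907 0.141 ] clip mm [-147.1   17.    30. ]
trip 0.59 [346. 106.] [0.5114 0.237 ] clip mm [-105.9  106.2   50. ]
board 0.93 [424.8 200.8] [0.6617 0.3957] clip mm [ 75.3 228.2   8. ]
board 0.84 [249.6 172.1] [0.642  0.1616] clip mm [5.1 4.1 8. ]
n 4 dist mm 102.9 step 25.7 rot/step 0.72
linear [[-0.5, -9.3, 24.0], [-0.3, -9.2, 24.0], [-0.0, -9.0, 24.1], [0.2, -8.9, 24.1]]
rot [[0.33, -0.39, -0.51], [0.33, -0.39, -0.51], [0.33, -0.39, -0.51], [0.33, -0.39, -0.51]]
hand [60, 60, 60, 60]
[[278. 174.]
 [275. 212.]
 [274. 238.]]
```

View pics/w2.png

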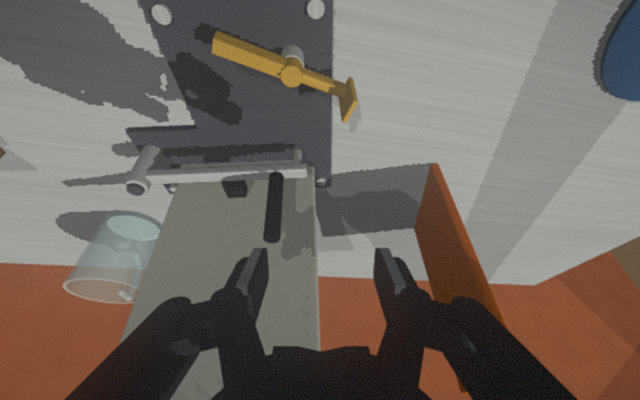

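```bash
cat > kin.py <<'E'
from h import *
from scipy.optimize import least_squares
D=[([.9315,.5284,1.43376],[.27756,.55944,.30303],[.22835,.97358,-.0009,-.0004]),
   ([.2,.41,2.04],[.48014,.21723,.24784],[-.078,.958,.046,.272]),
   ([.16,.49,2.04],[.50248,.20837,.22027],[-.09,.954,.048,.283])]
s=manip.sense(); D.append((s['q'][:3],s['tcp_pos'],s['tool_rot']))
def res(v):
    a,b,h,d=v;o=[]
    for q,p,Q in D:
        w=np.array(p)-d*R.from_quat(Q).as_matrix()[:,2]
        r=a*np.sin(q[1])+b*np.sin(q[1]+q[2]);z=h+a*np.cos(q[1])+b*np.cos(q[1]+q[2])
        o+=[np.hypot(w[0],w[1])-r,w[2]-z]
    return o
f=least_squares(res,[.4,.4,.3,.2]);print(f.x.round(4),np.round(f.fun,4))
a,b,h0,d=f.x
def q5(hp,tilt,back=.054):
    T=tool(tilt);p=hp-T.apply([0,0,back]); w=p-d*T.as_matrix()[:,2]
    r=np.hypot(w[0],w[1]);z=w[2]-h0;L=np.hypot(r,z);c=(L*L-a*a-b*b)/(2*a*b)
    q3=np.arccos(np.clip(c,-1,1)); q2=np.arctan2(r,z)-np.arctan2(b*np.sin(q3),a+b*np.cos(q3))
    F=np.degrees(np.pi-(q2+q3)); return q2.round(2),q3.round(2),'forearm from down',F.round(1),'margin',(F-tilt).round(1)
if __name__=='__main__':
    for th in(0,.3,.6,.9,1.0):
        for t in(0,10,20,25,30,35): print(th,t,q5(cw(-35-130*np.sin(th),-85+130*np.cos(th),95),t))
E
python3 kin.py
```

```text
[ 0.7175  0.2814 -0.1078  0.0958] [ 0.0029 -0.0057  0.0117 -0.0044 -0.0074  0.0054 -0.0056  0.0047]
0 0 (np.float64(0.66), np.float64(1.77), 'forearm from down', np.float64(40.7), 'margin', np.float64(40.7))
0 10 (np.float64(0.64), np.float64(1.85), 'forearm from down', np.float64(37.0), 'margin', np.float64(27.0))
0 20 (np.float64(0.63), np.float64(1.94), 'forearm from down', np.float64(32.7), 'margin', np.float64(12.7))
0 25 (np.float64(0.63), np.float64(1.99), 'forearm from down', np.float64(30.2), 'margin', np.float64(5.2))
0 30 (np.float64(0.62), np.float64(2.04), 'forearm from down', np.float64(27.6), 'margin', np.float64(-2.4))
0 35 (np.float64(0.63), np.float64(2.08), 'forearm from down', np.float64(24.8), 'margin', np.float64(-10.2))
0.3 0 (np.float64(0.63), np.float64(1.89), 'forearm from down', np.float64(35.8), 'margin', np.float64(35.8))
0.3 10 (np.float64(0.61), np.float64(1.97), 'forearm from down', np.float64(32.1), 'margin', np.float64(22.1))
0.3 20 (np.float64(0.6), np.float64(2.06), 'forearm from down', np.float64(27.7), 'margin', np.float64(7.7))
0.3 25 (np.float6
[... 1608 characters left out ...]
.3), 'margin', np.float64(-25.7))
1.0 0 (np.float64(0.57), np.float64(2.11), 'forearm from down', np.float64(26.5), 'margin', np.float64(26.5))
1.0 10 (np.float64(0.55), np.float64(2.19), 'forearm from down', np.float64(22.7), 'margin', np.float64(12.7))
1.0 20 (np.float64(0.55), np.float64(2.28), 'forearm from down', np.float64(17.8), 'margin', np.float64(-2.2))
1.0 25 (np.float64(0.55), np.float64(2.33), 'forearm from down', np.float64(14.9), 'margin', np.float64(-10.1))
1.0 30 (np.float64(0.56), np.float64(2.38), 'forearm from down', np.float64(11.6), 'margin', np.float64(-18.4))
1.0 35 (np.float64(0.57), np.float64(2.43), 'forearm from down', np.float64(8.1), 'margin', np.float64(-26.9))
```

Run:
```python
from h import *
T=tool(22);h=cw(-38,45,97); print(h);plan(h-T.apply([0,0,.125]),T,6,60)
```

```text
[0.59109872 0.19212681 0.097     ]
n 6 dist mm 51.2 step 8.5 rot/step 1.95
linear [[-4.5, -5.8, 4.3], [-4.6, -5.8, 4.2], [-4.7, -5.8, 4.1], [-4.8, -5.8, 4.0], [-4.9, -5.8, 3.8], [-5.0, -5.8, 3.7]]
rot [[0.26, 1.91, -0.31], [0.26, 1.91, -0.31], [0.26, 1.91, -0.31], [0.26, 1.91, -0.31], [0.26, 1.91, -0.31], [0.26, 1.91, -0.31]]
hand [60, 60, 60, 60, 60, 60]
```

>>> drive_tool --linear '[[-4.5,-6,4],[-4.5,-6,4],[-5,-6,4],[-5,-6,4],[-5,-6,4],[-5,-6,4],[0,0,0]]' --rot '[[0.3,2,-0.3],[0.3,2,-0.3],[0.3,2,-0.3],[0.3,2,-0.3],[0.3,2,-0.3],[0.3,2,-0.3],[0,0,0]]' --hand '[60,60,60,60,60,60,60]'

```text
t: 4.62
tcp_pos: [0.5353, 0.1899, 0.2169]
tool_rot: [-0.106, 0.972, 0.03, 0.208]
force: [1.2, 0.4, 0.1]
finger_gap: 0.7
```

Run:
```python
from h import *
print(manip.sense()['q'].round(3))
T=tool(22);h=cw(-38,45,97);plan(h-T.apply([0,0,.125]),T,3,60)
```

```text
[ 0.123  0.507  1.901  0.167  0.317 -1.813]
n 3 dist mm 13.5 step 4.5 rot/step 0.81
linear [[-1.9, -3.4, 2.3], [-2.0, -3.4, 2.3], [-2.0, -3.4, 2.3]]
rot [[0.24, 0.77, -0.09], [0.24, 0.77, -0.09], [0.24, 0.77, -0.09]]
hand [60, 60, 60]
```

>>> drive_tool --linear '[[-2,-3.5,2],[-2,-3.5,2],[-2,-3.5,2],[0,0,0]]' --rot '[[0.2,0.8,-0.1],[0.2,0.8,-0.1],[0.2,0.8,-0.1],[0,0,0]]' --hand '[55,55,55,55]'

```text
t: 4.95
tcp_pos: [0.5444, 0.181, 0.2134]
tool_rot: [-0.108, 0.976, 0.021, 0.187]
force: [0.8, -0.3, -0.5]
finger_gap: 0.647
```

```bash
python3 look.py w3 | grep -E "handle|clip |^[0-9]"
python3 - <<'E'
from h import *
print(manip.sense()['q'].round(3))
T=tool(22);h=cw(-38,45,97);plan(h-T.apply([0,0,.054]),T,6,60)
print(proj('wrist',[cw(-35,45,z) for z in(50,95,120)]).round(0))
E
```

```text
5.0 [0.54370224 0.18114057 0.21323388] [ 0.11  0.52  1.86  0.11  0.38 -1.78]
clip 0.75 [282.4 183.3] [0.6346 0.1587] clip mm [-2.8  2.9  0. ]
pivot 0.64 [176.2 184.3] [0.6217 0.0642] clip mm [-36.  -86.5  45. ]
handle 0.67 [317.4 219.8] [0.5897 0.1899] clip mm [-39.8  43.1  95. ]
handle 0.22 [338.3 173.3] [0.5441 0.1943] clip mm [-83.4  57.4  95. ]
nose 0.69 [277.9  40.8] [0.489  0.1396] clip mm [-149.1   16.1   30. ]
trip 0.57 [404.8 109.6] [0.5088 0.2376] clip mm [-108.4  107.3   50. ]
trip 0.16 [339.4 175.8] [0.5767 0.2064] clip mm [-48.9  62.   50. ]
nib 0.69 [340.5 174.3] [0.5885 0.2117] clip mm [-36.2  64.7  30. ]
board 0.83 [281.9 188. ] [0.6351 0.1592] clip mm [-2.2  3.3  8. ]
board 0.64 [459.9 233.6] [0.6591 0.3894] clip mm [ 71.4 222.7   8. ]
[ 0.11   0.519  1.865  0.114  0.384 -1.78 ]
n 6 dist mm 72.2 step 12.0 rot/step 0.06
linear [[-0.4, -0.0, 12.0], [-0.4, -0.0, 12.0], [-0.4, -0.0, 12.0], [-0.4, -0.0, 12.0], [-0.3, -0.0, 12.0], [-0.3, -0.0, 12.0]]
rot [[0.02, -0.06, 0.01], [0.02, -0.06, 0.01], [0.02, -0.06, 0.01], [0.02, -0.06, 0.01], [0.02, -0.06, 0.01], [0.02, -0.06, 0.01]]
hand [60, 60, 60, 60, 60, 60]
[[320. 188.]
 [320. 224.]
 [320. 249.]]
```

View pics/w3.png

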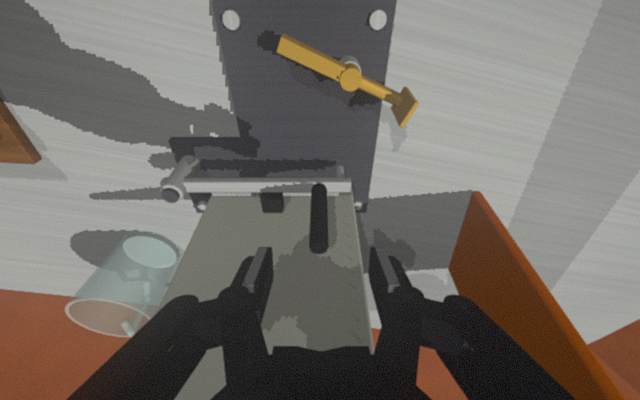

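>>> drive_tool --linear '[[-0.5,0,12],[-0.5,0,12],[-0.5,0,12],[-0.5,0,12],[0,0,12],[0,0,11],[0,0,0],[0,0,0],[0,0,0],[0,0,0],[0,0,0]]' --rot '[[0,0,0],[0,0,0],[0,0,0],[0,0,0],[0,0,0],[0,0,0],[0,0,0],[0,0,0],[0,0,0],[0,0,0],[0,0,0]]' --hand '[55,55,55,55,55,55,30,5,5,5,5]' --force 40

```text
t: 6.27
tcp_pos: [0.5736, 0.1858, 0.1383]
tool_rot: [-0.108, 0.977, 0.02, 0.185]
force: [0.7, 12.2, -2.8]
finger_gap: 0.149
```

```bash
cat > arc.py <<'E'
from h import *
s=manip.sense();T=R.from_quat(s['tool_rot']);g=s['tcp_pos']+T.apply([0,0,.054])
l=C.inv().apply(g-O)*1e3
th=np.arctan2(-(l[0]+35),l[1]+85);print('t',s['t'],'grasp clip',l.round(1),'theta',th.round(3),'rad',np.hypot(l[0]+35,l[1]+85).round(1),'F clip',C.inv().apply(s['force']).round(1),'gap mm',(s['finger_gap']*85.4).round(1),'q',s['q'].round(2),'tilt',np.degrees(np.arccos(-T.as_matrix()[2,2])).round(1))
E
python3 arc.py
```

```text
Traceback (most recent call last):
  File "arc.py", line 4, in <module>
    th=np.arctan2(-(l[0]+35),l[1]+85);print('t',s['t'],'grasp clip',l.round(1),'theta',th.round(3),'rad',np.hypot(l[0]+35,l[1]+85).round(1),'F clip',C.inv().apply(s['force']).round(1),'gap mm',(s['finger_gap']*85.4).round(1),'q',s['q'].round(2),'tilt',np.degrees(np.arccos(-T.as_matrix()[2,2])).round(1))
                                                                                                                                                                                                 ^^^^^^^^^^^^^^^^^^^^^^^^^^^^
AttributeError: 'float' object has no attribute 'round'
```

```bash
sed -i "s/(s\['finger_gap'\]\*85.4).round(1)/round(s['finger_gap']*85.4,1)/" arc.py
cat >> arc.py <<'E'
import sys
# rows: follow arc about the pivot (radius as held) to given angle, ending at given tilt
if len(sys.argv)>1:
    th1=float(sys.argv[1]);tilt1=float(sys.argv[2]);n=int(sys.argv[3]);r=float(sys.argv[4]) if len(sys.argv)>4 else np.hypot(l[0]+35,l[1]+85)
    t0=np.degrees(np.arccos(-T.as_matrix()[2,2]));lin=[];rot=[]
    P=lambda i:(lambda a:cw(-35-r*np.sin(a),-85+r*np.cos(a),l[2]) if i else g)(th+(th1-th)*i/n)
    X=lambda i:tool(t0+(tilt1-t0)*i/n) if i else T
    for i in range(n):
        A,B=X(i),X(i+1);d=(P(i+1)-B.apply([0,0,.054]))-(P(i)-A.apply([0,0,.054]))
        lin.append((A.inv().apply(d)*1e3).round(1).tolist());rot.append(np.degrees((A.inv()*B).as_rotvec()).round(1).tolist())
    print(lin);print(rot)
E
python3 arc.py 0.93 8 18
```

```text
t 6.2667 grasp clip [-36.6  42.6  88.1] theta 0.013 rad 127.6 F clip [ 3.4 11.7 -2.8] gap mm 12.7 q [ 0.11  0.68  1.83  0.15  0.26 -1.82] tilt 21.5
[[5.3, -0.3, -2.4], [5.4, -0.6, -2.3], [5.3, -0.9, -2.2], [5.3, -1.2, -2.1], [5.3, -1.6, -2.0], [5.2, -1.9, -1.9], [5.1, -2.2, -1.8], [5.1, -2.5, -1.7], [4.9, -2.8, -1.6], [4.8, -3.1, -1.5], [4.7, -3.4, -1.3], [4.5, -3.7, -1.2], [4.3, -3.9, -1.1], [4.2, -4.2, -1.0], [4.0, -4.4, -0.9], [3.7, -4.7, -0.8], [3.5, -4.9, -0.7], [3.3, -5.1, -0.6]]
[[-0.0, 0.7, 0.0], [0.0, 0.7, 0.0], [0.0, 0.7, 0.0], [0.0, 0.7, 0.0], [0.0, 0.7, 0.0], [-0.0, 0.7, -0.0], [0.0, 0.7, 0.0], [0.0, 0.7, 0.0], [0.0, 0.7, -0.0], [0.0, 0.7, 0.0], [0.0, 0.7, -0.0], [0.0, 0.7, 0.0], [0.0, 0.7, -0.0], [0.0, 0.7, 0.0], [-0.0, 0.7, -0.0], [0.0, 0.7, -0.0], [0.0, 0.7, 0.0], [0.0, 0.7, -0.0]]
```

>>> drive_tool --linear '[[5.5,1,-2.4],[5.5,0.4,-2.3],[5.5,-0.5,-2.2],[5.5,-1,-2.1],[5.5,-1.5,-2],[5,-2,-1.9],[5,-2,-1.8],[5,-2.5,-1.7],[5,-3,-1.6]]' --rot '[[0,0.7,0],[0,0.7,0],[0,0.7,0],[0,0.7,0],[0,0.7,0],[0,0.7,0],[0,0.7,0],[0,0.7,0],[0,0.7,0]]' --hand '[5,5,5,5,5,5,5,5,5]' --force 50

```text
t: 7.02
tcp_pos: [0.5315, 0.1669, 0.1403]
tool_rot: [-0.11, 0.984, 0.015, 0.138]
force: [1.9, 6.2, -6.7]
finger_gap: 0.149
```

```bash
python3 arc.py 0.94 8 10 130
```

```text
t 7.0167 grasp clip [-86.7  33.3  88.3] theta 0.412 rad 129.2 F clip [ 3.3  5.7 -6.7] gap mm 12.7 q [ 0.09  0.65  1.89  0.11  0.33 -1.8 ] tilt 16.0
[[5.5, -2.2, -1.8], [5.1, -3.2, -1.6], [4.9, -3.6, -1.5], [4.8, -3.9, -1.3], [4.6, -4.2, -1.2], [4.4, -4.4, -1.1], [4.1, -4.7, -1.0], [3.9, -5.0, -0.9], [3.7, -5.2, -0.7], [3.4, -5.4, -0.6]]
[[-0.0, 0.8, 0.1], [0.0, 0.8, 0.0], [-0.0, 0.8, -0.0], [0.0, 0.8, 0.0], [0.0, 0.8, 0.0], [-0.0, 0.8, -0.0], [0.0, 0.8, 0.0], [-0.0, 0.8, 0.0], [0.0, 0.8, 0.0], [-0.0, 0.8, -0.0]]
```

>>> drive_tool --linear '[[5.5,-2.2,-1.4],[5,-3.2,-1.3],[5,-3.6,-1.2],[5,-4,-1.2],[4.6,-4.2,-1.2],[4.4,-4.4,-1],[4,-4.7,-1],[4,-5,-1],[3.7,-5.2,-0.7],[3.4,-5.4,-0.6],[0,0,0]]' --rot '[[0,0.8,0],[0,0.8,0],[0,0.8,0],[0,0.8,0],[0,0.8,0],[0,0.8,0],[0,0.8,0],[0,0.8,0],[0,0.8,0],[0,0.8,0],[0,0,0]]' --hand '[5,5,5,5,5,5,5,5,5,5,5]'

```text
t: 7.93
tcp_pos: [0.4964, 0.1249, 0.142]
tool_rot: [-0.115, 0.991, 0.011, 0.074]
force: [4.3, 3.3, -12.0]
finger_gap: 0.147
```

```bash
python3 arc.py 0.85 8 4 130; python3 look.py w4 | grep -E "nose|nib|trip"
```

```text
t 7.9333 grasp clip [-137.     0.3   88.6] theta 0.874 rad 133.0 F clip [  4.9   2.3 -12. ] gap mm 12.5 q [ 0.01  0.62  1.93  0.08  0.45 -1.86] tilt 8.6
[[-2.9, -1.1, 0.4], [-0.6, 0.6, 0.1], [-0.6, 0.6, 0.1], [-0.7, 0.6, 0.1]]
[[0.3, 0.1, 0.6], [-0.0, 0.1, -0.0], [0.0, 0.1, 0.0], [0.0, 0.1, -0.0]]
nose 0.65 [346.8 196.6] [0.4852 0.1417] clip mm [-152.4   18.9   30. ]
nose 0.16 [467.4 276. ] [0.5321 0.2554] clip mm [-81.8 119.6  30. ]
nib 0.71 [341.  205.5] [0.4927 0.1397] clip mm [-145.4   15.3   30. ]
```

View pics/w4.png

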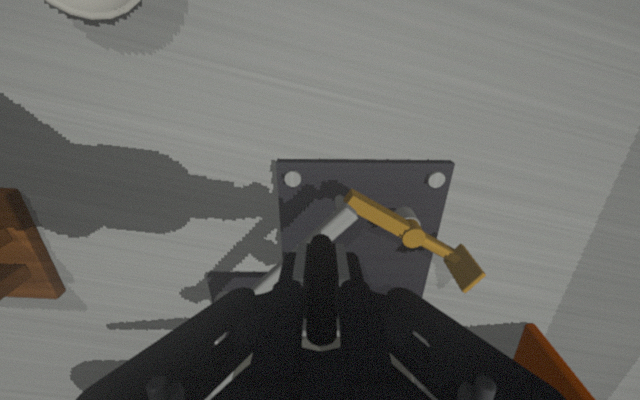

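>>> drive_tool --linear '[[2.5,-3,0.8],[2.5,-3,0.8],[2.5,-3.2,0.8],[0,0,0],[0,0,0]]' --rot '[[0,0,0],[0,0,0],[0,0,0],[0,0,0],[0,0,0]]' --hand '[5,5,5,5,5]'

```text
t: 8.75
tcp_pos: [0.4936, 0.1206, 0.1418]
tool_rot: [-0.12, 0.989, 0.012, 0.08]
force: [5.3, 4.9, -13.7]
finger_gap: 0.147
```

```bash
python3 arc.py; python3 look.py w5 | grep -E "nose|nib|trip"
```

```text
t 8.75 grasp clip [-140.    -3.1   88.5] theta 0.908 rad 133.1 F clip [  6.2   3.7 -13.7] gap mm 12.6 q [ 0.    0.62  1.95  0.1   0.42 -1.9 ] tilt 9.3
nose 0.57 [348.3 207.3] [0.4911 0.1407] clip mm [-146.8   16.6   30. ]
trip 0.8 [475.7 273.1] [0.5107 0.2382] clip mm [-106.4  107.5   50. ]
nib 0.75 [339.1 205.4] [0.4911 0.1341] clip mm [-148.2   10.2   30. ]
```

>>> drive_tool --linear '[[3.5,-5,1],[3.5,-5,1],[3.5,-5,1],[0,0,0],[0,0,0]]' --rot '[[0,0,0],[0,0,0],[0,0,0],[0,0,0],[0,0,0]]' --hand '[5,5,5,5,5]'

```text
t: 9.57
tcp_pos: [0.4875, 0.1097, 0.1416]
tool_rot: [-0.123, 0.989, 0.014, 0.084]
force: [4.6, 2.9, -14.8]
finger_gap: 0.152
```

```bash
python3 arc.py; python3 look.py w6 | grep -E "nose|nib|trip"; python3 -c "
import cv2
cv2.imwrite('pics/w6c.png',cv2.resize(cv2.imread('pics/w6.png')[130:310,240:500],None,fx=3,fy=3,interpolation=cv2.INTER_CUBIC))"
```

```text
t 9.5667 grasp clip [-147.9  -12.2   88.4] theta 0.999 rad 134.3 F clip [  5.1   1.8 -14.8] gap mm 13.0 q [-0.03  0.61  1.97  0.14  0.4  -1.97] tilt 9.8
nose 0.93 [358.7 216.1] [0.4906 0.1394] clip mm [-147.6   15.4   30. ]
trip 0.66 [483.4 282.5] [0.5114 0.2381] clip mm [-105.8  107.3   50. ]
nib 0.61 [337.5 205.9] [0.4862 0.1225] clip mm [-155.6   -0.    30. ]
nib 0.39 [321. 295.] [0.5728 0.1327] clip mm [-68.9  -9.   30. ]
```

View pics/w6c.png

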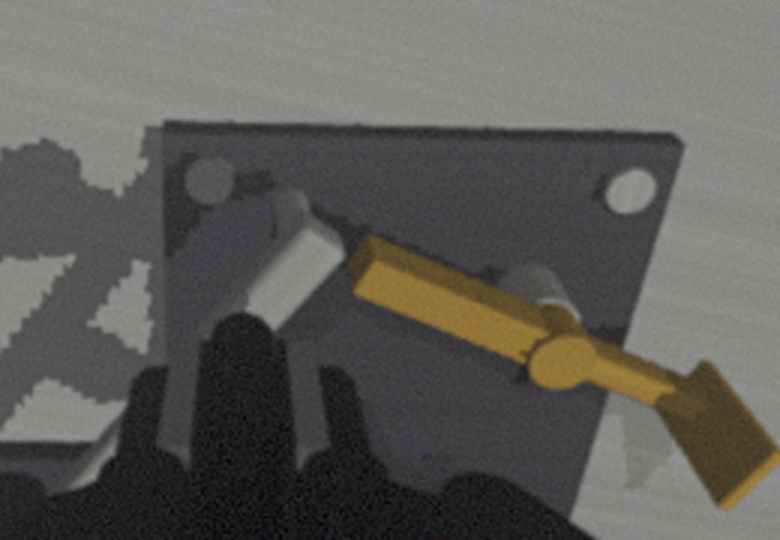

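>>> drive_tool --linear '[[-2,2.5,0.8],[-2,2.5,0.8],[-2,2.5,0.8],[-2,2.5,0.8],[-1.5,2.5,0.8],[0,0,0],[0,0,0]]' --rot '[[0,0,0],[0,0,0],[0,0,0],[0,0,0],[0,0,0],[0,0,0],[0,0,0]]' --hand '[5,5,5,5,5,5,5]'

```text
t: 10.55
tcp_pos: [0.4927, 0.1215, 0.1415]
tool_rot: [-0.124, 0.989, 0.011, 0.082]
force: [1.3, 3.3, -6.5]
finger_gap: 0.144
```

```bash
python3 arc.py; python3 look.py w7 | grep -E "nose|nib|trip"
```

```text
t 10.55 grasp clip [-140.5   -2.1   88.2] theta 0.905 rad 134.2 F clip [ 2.   3.  -6.5] gap mm 12.3 q [ 0.    0.62  1.95  0.1   0.41 -1.91] tilt 9.5
nose 0.87 [348.3 209.4] [0.4921 0.1422] clip mm [-145.5   17.8   30. ]
trip 0.84 [474.6 277.3] [0.5127 0.2403] clip mm [-104.   109.1   50. ]
trip 0.46 [214.5 332.1] [0.6184 0.0656] clip mm [-39.  -84.5  50. ]
nib 0.8 [339.  207.4] [0.4921 0.1354] clip mm [-147.    11.3   30. ]
```

>>> drive_tool --linear '[[-1.5,2,0.4],[-1.5,2,0.4],[-1.5,2,0.4],[0,0,0],[0,0,0]]' --rot '[[0,0,0],[0,0,0],[0,0,0],[0,0,0],[0,0,0]]' --hand '[5,5,5,5,5]'

```text
t: 11.37
tcp_pos: [0.493, 0.122, 0.1416]
tool_rot: [-0.125, 0.989, 0.007, 0.079]
force: [2.3, 3.1, -6.3]
finger_gap: 0.144
```

```bash
python3 arc.py; python3 look.py w8 | grep -E "nose|nib|trip";  python3 -c "
import cv2
cv2.imwrite('pics/w8c.png',cv2.resize(cv2.imread('pics/w8.png')[130:310,240:500],None,fx=3,fy=3,interpolation=cv2.INTER_CUBIC))"
```

```text
t 11.3667 grasp clip [-140.5   -2.1   88.2] theta 0.904 rad 134.2 F clip [ 3.   2.5 -6.3] gap mm 12.3 q [ 0.01  0.62  1.95  0.08  0.42 -1.88] tilt 9.1
trip 0.94 [475.3 277.5] [0.5116 0.2394] clip mm [-105.3  108.5   50. ]
nib 0.87 [340.4 208. ] [0.492  0.1359] clip mm [-147.    11.8   30. ]
```

View pics/w8c.png

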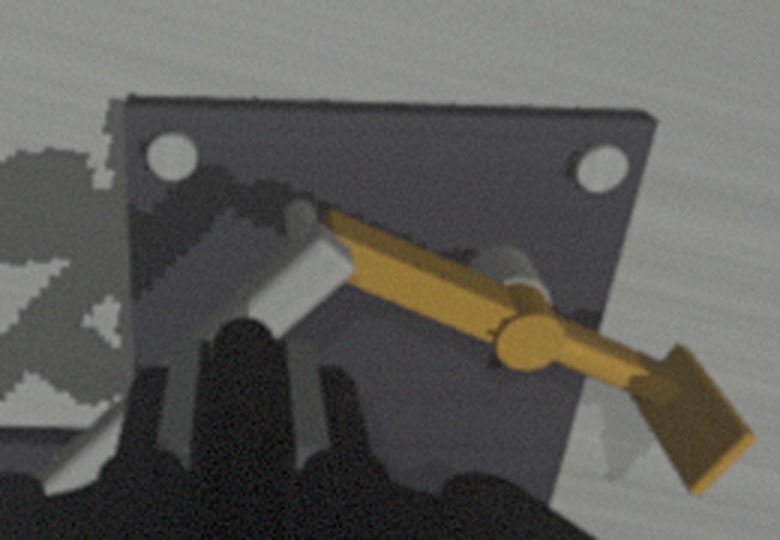

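>>> drive_tool --linear '[[0,0,0],[0,0,0],[0,0,0],[0,0,0],[0,0,0],[0,0,0]]' --rot '[[0,0,0],[0,0,0],[0,0,0],[0,0,0],[0,0,0],[0,0,0]]' --hand '[14,18,24,40,40,40]' --force 20

```text
t: 12.27
tcp_pos: [0.4927, 0.1224, 0.1429]
tool_rot: [-0.13, 0.988, 0.006, 0.079]
force: [0.8, -0.2, -1.4]
finger_gap: 0.469
```

```bash
python3 arc.py; python3 look.py w9 | grep -E "nose|nib|trip|handle"
```

```text
t 12.2667 grasp clip [-140.7   -1.7   89.6] theta 0.904 rad 134.6 F clip [ 0.8 -0.4 -1.4] gap mm 40.0 q [ 0.01  0.62  1.95  0.07  0.43 -1.89] tilt 9.1
handle 0.79 [321.3 295. ] [0.5097 0.1272] clip mm [-131.6   -0.6   95. ]
handle 0.37 [472.8 276.3] [0.4775 0.196 ] clip mm [-148.    73.5   95. ]
nose 0.77 [348.1 208. ] [0.4905 0.141 ] clip mm [-147.3   17.    30. ]
trip 0.84 [472.8 277.2] [0.5108 0.2382] clip mm [-106.3  107.5   50. ]
nib 0.97 [341.7 206.9] [0.4908 0.1364] clip mm [-148.    12.5   30. ]
```

>>> drive_tool --linear '[[0,0,-5],[0,0,-8],[0,0,-12],[0,0,-16],[0,0,-20],[0,0,-25],[0,0,-30],[0,0,-30],[0,0,-30],[0,0,-30],[0,0,-20],[0,0,0]]' --rot '[[0,0,0],[0,0,0],[0,0,0],[0,0,0],[0,0,0],[0,0,0],[0,0,0],[0,0,0],[0,0,0],[0,0,0],[0,0,0],[0,0,0]]' --hand '[40,40,40,40,40,40,40,40,50,70,85,85]'

```text
t: 13.67
tcp_pos: [0.453, 0.1145, 0.3814]
tool_rot: [-0.13, 0.988, 0.005, 0.078]
force: [0.9, -0.3, 0.5]
finger_gap: 0.975
```

```bash
cat >> h.py <<'E'
def down(yaw): return R.from_euler('z',yaw)*R.from_matrix(np.array([[0,1,0],[1,0,0],[0,0,-1.]]))
E
python3 - <<'E'
from h import *
print(manip.sense()['q'].round(2))
plan(cw(0,0,360),down(YAW),15,85)
E
python3 look.py w10
```

```text
[-0.01  0.17  1.79  0.04  1.04 -1.86]
n 15 dist mm 190.9 step 12.7 rot/step 6.18
linear [[-12.3, -0.5, 3.4], [-12.3, 0.9, 3.3], [-12.1, 2.2, 3.2], [-11.8, 3.5, 3.0], [-11.4, 4.8, 2.9], [-10.9, 6.0, 2.8], [-10.2, 7.2, 2.6], [-9.4, 8.2, 2.5], [-8.5, 9.2, 2.3], [-7.4, 10.1, 2.2], [-6.3, 10.8, 2.0], [-5.2, 11.5, 1.9], [-3.9, 12.0, 1.8], [-2.6, 12.3, 1.6], [-1.3, 12.6, 1.5]]
rot [[0.45, 0.49, 6.14], [0.45, 0.49, 6.14], [0.45, 0.49, 6.14], [0.45, 0.49, 6.14], [0.45, 0.49, 6.14], [0.45, 0.49, 6.14], [0.45, 0.49, 6.14], [0.45, 0.49, 6.14], [0.45, 0.49, 6.14], [0.45, 0.49, 6.14], [0.45, 0.49, 6.14], [0.45, 0.49, 6.14], [0.45, 0.49, 6.14], [0.45, 0.49, 6.14], [0.45, 0.49, 6.14]]
hand [85, 85, 85, 85, 85, 85, 85, 85, 85, 85, 85, 85, 85, 85, 85]
13.7167 [0.45261746 0.11453257 0.37993175] [-0.01  0.17  1.79  0.04  1.04 -1.86]
clip 0.94 [321.8 221.3] [0.6245 0.1597] clip mm [-12.5   6.    0. ]
pivot 0.78 [269.  220.5] [0.6156 0.0682] clip mm [-41.1 -81.3  45. ]
handle 0.81 [320.9 181. ] [0.5031 0.127 ] clip mm [-138.1    0.6   95. ]
nose 0.85 [333.9 154.2] [0.4824 0.1414] clip mm [-155.2   19.2   30. ]
trip 0.76 [394.2 184.2] [0.4978 0.2393] clip mm [-118.8  111.4   50. ]
nib 0.81 [332.8 154.3] [0.4831 0.1398] clip mm [-154.9   17.5   30. ]
board 0.8 [321.8 227.4] [0.627  0.1611] clip mm [-9.8  6.9  8. ]
board 0.55 [432.1 265.3] [0.6556 0.3912] clip mm [ 68.4 225.2   8. ]
```

>>> drive_tool --linear '[[-12,-0.5,3],[-12,1,3],[-12,2,3],[-12,3.5,3],[-11.5,5,3],[-11,6,3],[-10,7,2.5],[-9.5,8,2.5],[-8.5,9,2.5],[-7.5,10,2],[-6.5,11,2],[-5,11.5,2],[-4,12,2],[-2.5,12.5,1.5],[-1.5,12.5,1.5],[0,0,0]]' --rot '[[0.5,0.5,6.2],[0.5,0.5,6.2],[0.5,0.5,6.2],[0.5,0.5,6.2],[0.5,0.5,6.2],[0.5,0.5,6.2],[0.5,0.5,6.2],[0.5,0.5,6.2],[0.5,0.5,6.2],[0.5,0.5,6.2],[0.5,0.5,6.2],[0.5,0.5,6.2],[0.5,0.5,6.2],[0.5,0.5,6.2],[0.5,0.5,6.2],[0,0,0]]' --hand '[85,85,85,85,85,85,85,85,85,85,85,85,85,85,85,85]'

```text
t: 15.4
tcp_pos: [0.6423, 0.149, 0.322]
tool_rot: [0.663, 0.748, -0.025, -0.024]
force: [1.1, 0.3, -0.3]
finger_gap: 0.992
```

```bash
python3 - <<'E'
from h import *
plan(cw(0,0,360),down(YAW),6,85)
E
sed -i "s/C.inv().apply(w-O)/C.inv().apply(w-O)/" look.py; python3 look.py w11 | grep -E "board|trip|handle"
```

```text
n 6 dist mm 38.9 step 6.5 rot/step 1.15
linear [[1.3, -1.0, -6.3], [1.4, -0.9, -6.3], [1.4, -0.8, -6.3], [1.4, -0.7, -6.3], [1.4, -0.6, -6.3], [1.4, -0.5, -6.3]]
rot [[-0.66, -0.07, -0.94], [-0.66, -0.07, -0.94], [-0.66, -0.07, -0.94], [-0.66, -0.07, -0.94], [-0.66, -0.07, -0.94], [-0.66, -0.07, -0.94]]
hand [85, 85, 85, 85, 85, 85]
handle 0.86 [217.2 189.1] [0.5058 0.1254] clip mm [-135.7   -1.5   95. ]
handle 0.74 [222.1 165.5] [0.5114 0.1541] clip mm [-124.1   25.3   95. ]
trip 0.87 [234.5  85.1] [0.5073 0.2409] clip mm [-109.1  110.9   50. ]
board 0.96 [335.4 162.4] [0.6386 0.1581] clip mm [1.  1.5 8. ]
board 0.58 [462.7 188.6] [0.821  0.1458] clip mm [176.2 -50.4   8. ]
```

>>> drive_tool --linear '[[1.5,-1,-4],[1.5,-1,-4],[1.5,-1,-4],[1.5,-0.5,0],[1.5,-0.5,0],[1.5,-0.5,0],[0,0,0],[0,0,0]]' --rot '[[-0.7,0,-1],[-0.7,0,-1],[-0.7,0,-1],[-0.7,0,-1],[-0.7,0,-1],[-0.7,0,-1],[0,0,0],[0,0,0]]' --hand '[85,85,85,85,85,85,85,85]'

```text
t: 16.47
tcp_pos: [0.6324, 0.1589, 0.3416]
tool_rot: [0.616, 0.788, 0.009, 0.003]
force: [0.2, 0.5, 0.6]
finger_gap: 0.993
```

```bash
python3 look.py w12 | grep -E "board|trip|handle"
python3 - <<'E'
from h import *
plan(cw(0,0,320),down(YAW),3,85)
print(proj('wrist',[cw(x,y,228) for x,y in((-5,75),(5,75),(-5,-75),(5,-75))]).round(0).tolist())
q=cams.regions_of('board','wrist')[0];print(q['rect'],q['score'])
s=manip.sense();Rt=R.from_quat(s['tool_rot']);print(proj('wrist',[s['tcp_pos']+Rt.apply([0,y,.066]) for y in(-.0425,.0425)]).round(0))
E
```

```text
handle 0.72 [209.  182.4] [0.5107 0.1284] clip mm [-130.4    0.4   95. ]
trip 0.87 [233.   89.1] [0.5108 0.2356] clip mm [-106.8  105.    50. ]
board 0.95 [319.6 167. ] [0.6377 0.1593] clip mm [0.4 2.8 8. ]
board 0.82 [430.2 202.3] [0.8177 0.1459] clip mm [173.1 -49.6   8. ]
n 3 dist mm 22.0 step 7.3 rot/step 0.57
linear [[-1.2, 1.4, 7.1], [-1.1, 1.4, 7.1], [-1.1, 1.5, 7.1]]
rot [[0.34, -0.12, 0.44], [0.34, -0.12, 0.44], [0.34, -0.12, 0.44]]
hand [85, 85, 85]
[[318.0, 127.0], [334.0, 127.0], [315.0, 317.0], [327.0, 317.0]]
[315.8, 114.5, 335.5, 311.9] 0.81
[[244. 263.]
 [395. 263.]]
```

View pics/w12.png

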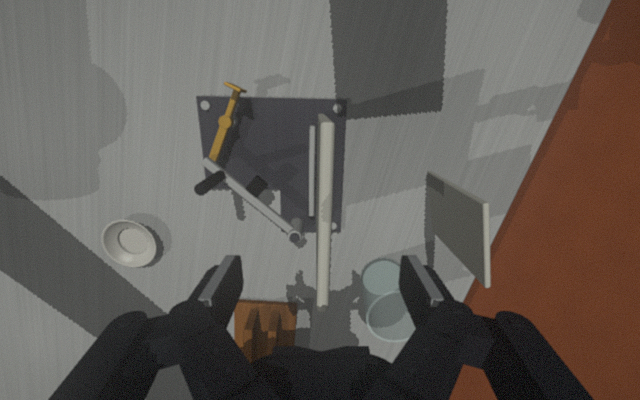

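>>> drive_tool --linear '[[0,1.7,7],[0,1.7,7],[0,1.7,7],[0,0,12],[0,0,14],[0,0,14],[0,0,12],[0,0,8],[0,0,0],[0,0,0]]' --rot '[[0.4,-0.1,0.5],[0.4,-0.1,0.5],[0.4,-0.1,0.5],[0,0,0],[0,0,0],[0,0,0],[0,0,0],[0,0,0],[0,0,0],[0,0,0]]' --hand '[70,60,50,45,45,45,45,45,45,45]'

```text
t: 17.75
tcp_pos: [0.6389, 0.1603, 0.2503]
tool_rot: [0.629, 0.778, -0.004, -0.004]
force: [0.1, -0.1, 0.9]
finger_gap: 0.527
```

Run:
```python
from h import *
s=manip.sense();print(s['force'])
plan(cw(0,3,256),down(YAW),2,45,s)
```

```text
[ 0.07090444 -0.14765822  0.87417873]
n 2 dist mm 6.0 step 3.0 rot/step 0.4
linear [[-0.3, -0.9, -2.8], [-0.3, -0.9, -2.8]]
rot [[-0.32, -0.02, -0.25], [-0.32, -0.02, -0.25]]
hand [45, 45]
```

>>> drive_tool --linear '[[0,-1,-1],[0,-1,-1],[0,0,0],[0,0,0],[0,0,0],[0,0,0],[0,0,0]]' --rot '[[-0.3,0,-0.3],[-0.3,0,-0.3],[0,0,0],[0,0,0],[0,0,0],[0,0,0],[0,0,0]]' --hand '[35,26,18,12,4,4,4]' --force 50

```text
t: 18.33
tcp_pos: [0.6368, 0.1598, 0.2543]
tool_rot: [0.624, 0.781, 0.001, 0.001]
force: [0.7, -0.9, -2.1]
finger_gap: 0.11
```

Run:
```python
from h import *
s=manip.sense();print(s['force'],s['finger_gap']*85.4,(C.inv().apply(s['tcp_pos']-O)*1e3).round(1),R.from_quat(s['tool_rot']).as_matrix().round(3).tolist())
```

```text
[ 0.71431485 -0.86845613 -2.05205875] 9.435574013656753 [ -0.4   3.5 254.3] [[-0.221, 0.975, 0.002], [0.975, 0.221, 0.001], [0.0, 0.002, -1.0]]
```

>>> drive_tool --linear '[[0,0,-4],[0,0,-8],[0,0,-10],[0,0,-14],[0,0,-18],[0,0,-20],[0,0,-20],[0,0,-16],[0,0,-10],[0,0,0]]' --rot '[[0,0,0],[0,0,0],[0,0,0],[0,0,0],[0,0,0],[0,0,0],[0,0,0],[0,0,0],[0,0,0],[0,0,0]]' --hand '[4,4,4,4,4,4,4,4,4,4]'

```text
t: 19.17
tcp_pos: [0.6363, 0.1599, 0.384]
tool_rot: [0.624, 0.781, 0.001, 0.0]
force: [-0.1, 1.3, -2.6]
finger_gap: 0.113
```

Run:
```python
from h import *
s=manip.sense();print(s['force'],s['finger_gap']*85.4)
snap('top','t2.png');snap('scene','s2.png');snap('wrist','w13.png')
for n in('top','scene','wrist'):
  for l,z in dict(rack=0,handle=.095,nib=.03,trip=.05,board=.13).items():
    for r in cams.spot_point(l,n)[:2]: 
        w=atz(n,r['at'],z);print(n,l,round(r['score'],2),np.round(r['at'],1),w[:2].round(4),(C.inv().apply(w-O)*1e3).round(0))
rw=np.array([.6135,-.163,.378]);plan(rw,down(np.radians(9.8)),16,4,s)
```

```text
[-0.14011118  1.26924695 -2.58021534] 9.619639287270077
top rack 0.63 [376.  196.4] [ 0.6268 -0.1696] [ -82. -316.    0.]
top rack 0.31 [191.1 256. ] [0.4004 0.4944] [-158.  382.    0.]
top handle 0.53 [294.2 225.2] [0.5102 0.1184] [-133.   -9.   95.]
top nib 0.66 [293.2 230.3] [0.4968 0.1266] [-144.    2.   30.]
top nib 0.66 [286.2 189.8] [0.6417 0.1554] [ 3. -2. 30.]
top board 0.66 [220.  186.7] [0.6335 0.369 ] [ 42. 208. 130.]
top board 0.56 [283.2 186.3] [0.638  0.1559] [ -0.  -1. 130.]
scene rack 0.24 [257.1 197. ] [ 0.3897 -0.0407] [-285. -138.    0.]
scene handle 0.85 [321.  163.4] [0.5064 0.1305] [-134.    3.   95.]
scene handle 0.54 [362.5 139.1] [0.5103 0.3458] [-83. 213.  95.]
scene nib 0.84 [318.5 180.6] [0.5018 0.126 ] [-140.   -0.   30.]
scene trip 0.54 [340.1 163. ] [0.5061 0.231 ] [-112.  101.   50.]
scene board 0.89 [408.  178.6] [0.7785 0.1926] [145.   5. 130.]
scene board 0.78 [359.8 165.6] [0.6351 0.1557] [ -3.  -0. 130.]
wrist handle 0.69 [222.3 175.3] [0.5091 0.1282] [-132.    0.   95.]
wrist nib 0.66 [222.9 154.3] [0.4866 0.1402] [-151.   17.   30.]
wrist trip 
[... 168 characters left out ...]
 [[-19.4, -5.8, 0.4], [-19.4, -5.8, 0.4], [-19.4, -5.7, 0.4], [-19.4, -5.7, 0.4], [-19.4, -5.6, 0.4], [-19.5, -5.5, 0.4], [-19.5, -5.5, 0.4], [-19.5, -5.4, 0.4], [-19.5, -5.3, 0.4], [-19.5, -5.3, 0.4], [-19.5, -5.2, 0.4], [-19.6, -5.2, 0.4], [-19.6, -5.1, 0.4], [-19.6, -5.0, 0.4], [-19.6, -5.0, 0.4], [-19.6, -4.9, 0.4]]
rot [[0.01, -0.0, 0.18], [0.01, -0.0, 0.18], [0.01, -0.0, 0.18], [0.01, -0.0, 0.18], [0.01, -0.0, 0.18], [0.01, -0.0, 0.18], [0.01, -0.0, 0.18], [0.01, -0.0, 0.18], [0.01, -0.0, 0.18], [0.01, -0.0, 0.18], [0.01, -0.0, 0.18], [0.01, -0.0, 0.18], [0.01, -0.0, 0.18], [0.01, -0.0, 0.18], [0.01, -0.0, 0.18], [0.01, -0.0, 0.18]]
hand [4, 4, 4, 4, 4, 4, 4, 4, 4, 4, 4, 4, 4, 4, 4, 4]
```

>>> drive_tool --linear '[[-12,-4,0],[-19.5,-5.8,0],[-19.5,-5.7,0],[-19.5,-5.6,0],[-19.5,-5.5,0],[-19.5,-5.5,0],[-19.5,-5.4,0],[-19.5,-5.4,0],[-19.5,-5.3,0],[-19.5,-5.3,0],[-10,-3,0],[0,0,0],[0,0,0]]' --rot '[[0,0,0.2],[0,0,0.2],[0,0,0.2],[0,0,0.2],[0,0,0.2],[0,0,0.2],[0,0,0.3],[0,0,0.3],[0,0,0.3],[0,0,0.3],[0,0,0.2],[0,0,0],[0,0,0]]' --hand '[4,4,4,4,4,4,4,4,4,4,4,4,4]'

```text
t: 21.15
tcp_pos: [0.6162, -0.063, 0.3817]
tool_rot: [0.643, 0.765, -0.003, 0.0]
force: [-1.1, 0.5, -3.7]
finger_gap: 0.109
```

Run:
```python
from h import *
a=snap('wrist','w14.png');s=manip.sense();print(s['tcp_pos'],s['tool_rot'])
for r in cams.spot_point('rack','wrist')[:2]: print(r['score'],r['at'],atz('wrist',r['at'],0))
o=np.array([.6135,-.163,0]);Z=R.from_euler('z',np.radians(9.8))
for l in [(55,70,12),(-55,70,12),(-55,-70,12),(12,60,62),(-12,60,62),(12,-60,62),(-12,-60,62),(26,60,62),(-26,60,62)]: print(l,proj('wrist',o+Z.apply(np.array(l)/1e3)).round(0))
cv2.imwrite('pics/w14c.png',cv2.resize(cv2.cvtColor(a,cv2.COLOR_RGB2BGR)[80:400,150:490],None,fx=1.8,fy=1.8,interpolation=cv2.INTER_CUBIC))
```

```text
[ 0.61628408 -0.06284847  0.38172287] [ 6.43221170e-01  7.65672319e-01 -3.49957297e-03  4.24343823e-04]
0.59 [308.9, 215.3] [ 6.12341647e-01 -1.65479789e-01  5.55111512e-17]
(55, 70, 12) [[343. 177.]]
(-55, 70, 12) [[275. 177.]]
(-55, -70, 12) [[279. 253.]]
(12, 60, 62) [[316. 192.]]
(-12, 60, 62) [[299. 192.]]
(12, -60, 62) [[316. 263.]]
(-12, -60, 62) [[301. 263.]]
(26, 60, 62) [[325. 192.]]
(-26, 60, 62) [[290. 192.]]
```

View pics/w14c.png

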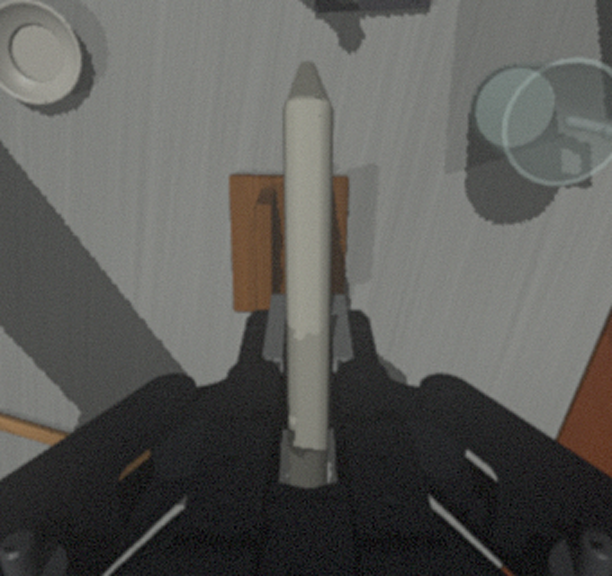

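Run:
```python
from h import *
plan(np.array([.6157,-.166,.335]),down(np.radians(9.8)),7,4)
```

```text
n 7 dist mm 113.9 step 16.3 rot/step 0.06
linear [[-14.6, -2.6, 6.7], [-14.6, -2.6, 6.7], [-14.6, -2.6, 6.7], [-14.6, -2.6, 6.7], [-14.6, -2.6, 6.7], [-14.6, -2.6, 6.7], [-14.6, -2.6, 6.7]]
rot [[-0.04, 0.04, 0.03], [-0.04, 0.04, 0.03], [-0.04, 0.04, 0.03], [-0.04, 0.04, 0.03], [-0.04, 0.04, 0.03], [-0.04, 0.04, 0.03], [-0.04, 0.04, 0.03]]
hand [4, 4, 4, 4, 4, 4, 4]
```

>>> drive_tool --linear '[[-14.5,-2.6,5],[-14.5,-2.6,6],[-14.5,-2.6,6],[-14.5,-2.6,6],[-14.5,-2.6,6],[-14.5,-2.6,6],[-14.5,-2.6,6],[0,0,0],[0,0,0]]' --rot '[[0,0,0],[0,0,0],[0,0,0],[0,0,0],[0,0,0],[0,0,0],[0,0,0],[0,0,0],[0,0,0]]' --hand '[4,4,4,4,4,4,4,4,4]'

```text
t: 22.0
tcp_pos: [0.6163, -0.1736, 0.3349]
tool_rot: [0.641, 0.767, -0.003, -0.001]
force: [0.0, -0.7, -2.8]
finger_gap: 0.108
```

Run:
```python
from h import *
s0=manip.sense();a=snap('wrist','w15.png');print(s0['tcp_pos'],s0['tool_rot'].round(4))
plan(np.array([.6157,-.166,.330]),down(np.radians(9.8)),2,4)
o=np.array([.6157,-.166,0]);Z=R.from_euler('z',np.radians(9.8))
for l in [(55,70,12),(-55,70,12),(26,60,62),(12,60,62),(-12,60,62),(-26,60,62),(26,0,62),(-26,0,62)]: print(l,proj('wrist',o+Z.apply(np.array(l)/1e3)).round(1))
hsv=cv2.cvtColor(a,cv2.COLOR_RGB2HSV);
m=((hsv[...,0]<16)&(hsv[...,1]>110)).astype(np.uint8)
for r in range(90,230,8):
    c=np.flatnonzero(np.diff(np.r_[0,m[r,220:420],0])); print(r,(c+220).tolist())
b=cv2.resize(cv2.cvtColor(a,cv2.COLOR_RGB2BGR)[60:260,210:430],None,fx=3,fy=3,interpolation=cv2.INTER_CUBIC);cv2.imwrite('pics/w15c.png',b)
t=snap('scene','s3.png')
```

```text
[ 0.61634294 -0.17363912  0.33491443] [ 0.6412  0.7673 -0.0033 -0.001 ]
n 2 dist mm 9.2 step 4.6 rot/step 0.32
linear [[3.9, 0.4, 2.4], [3.9, 0.4, 2.4]]
rot [[-0.2, 0.1, 0.22], [-0.2, 0.1, 0.22]]
hand [4, 4]
(55, 70, 12) [[363.8 109.2]]
(-55, 70, 12) [[281.9 108.6]]
(26, 60, 62) [[344.7 118.8]]
(12, 60, 62) [[332.9 118.7]]
(-12, 60, 62) [[312.7 118.5]]
(-26, 60, 62) [[300.9 118.4]]
(26, 0, 62) [[343.  168.5]]
(-26, 0, 62) [[301.6 168.1]]
90 []
98 []
106 []
114 [283, 306, 307, 308, 309, 312, 313, 317, 325, 326, 327, 328, 330, 331, 333, 334, 336, 337, 338, 339, 340, 341, 342, 345, 347, 349, 350, 351, 352, 362]
122 [284, 299, 300, 311, 329, 331, 333, 335, 336, 343, 345, 346, 347, 348, 349, 356, 357, 360]
130 [285, 310, 333, 340, 342, 343, 345, 347, 348, 349, 350, 361]
138 [284, 298, 299, 307, 335, 343, 344, 345, 347, 353, 354, 361]
146 [284, 292, 293, 295, 296, 306, 336, 337, 338, 340, 341, 342, 345, 348, 350, 351, 352, 356, 357, 360]
154 [284, 301, 302, 307, 336, 342, 344, 345, 346, 348, 349, 359]
162 [284, 307, 335, 341, 343, 346, 348, 350, 352, 359]
170 [285, 288, 289, 307, 335, 342, 344, 345, 346, 350, 351, 352, 353, 358]
178 [285, 306, 335, 341, 344, 347, 348, 350, 351, 358]
186 [285, 307, 336, 340, 343, 344, 345, 349, 351, 357]
194 [285, 306, 337, 340, 344, 349, 351, 357]
202 [285, 292, 293, 298, 299, 307, 339, 340, 342, 343, 344, 356]
210 [302, 307]
218 []
226 []
```

View pics/w15c.png

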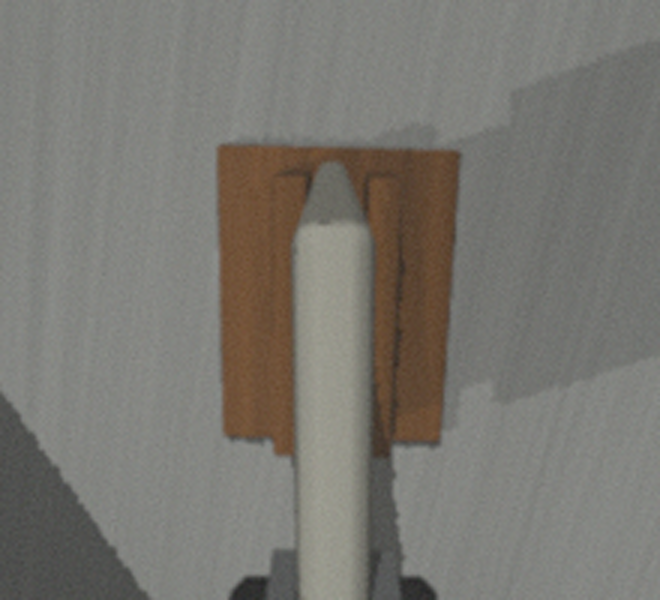

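>>> drive_tool --linear '[[3.5,0.5,4],[3.5,0.3,6],[0,0,9],[0,0,10],[0,0,10],[0,0,10],[0,0,8],[0,0,5],[0,0,0]]' --rot '[[-0.2,0.1,0.2],[-0.2,0.1,0.2],[0,0,0],[0,0,0],[0,0,0],[0,0,0],[0,0,0],[0,0,0],[0,0,0]]' --hand '[4,4,4,4,4,4,4,4,4]'

```text
t: 22.85
tcp_pos: [0.616, -0.1607, 0.267]
tool_rot: [0.642, 0.767, 0.001, -0.0]
force: [-0.5, -0.4, -2.9]
finger_gap: 0.11
```

Run:
```python
from h import *
s=manip.sense();print(s['force'],s['ft_torque'])
plan(np.array([.6157,-.166,.2585]),down(np.radians(9.8)),2,4,s)
```

```text
[-0.48122371 -0.36023421 -2.92905614] [ 0.04047231  0.04303392 -0.04999399]
n 2 dist mm 10.0 step 5.0 rot/step 0.19
linear [[-2.6, -0.6, 4.2], [-2.6, -0.6, 4.2]]
rot [[0.05, -0.06, 0.18], [0.05, -0.06, 0.18]]
hand [4, 4]
```

In the slot with no side contact; lowering to the base.

>>> drive_tool --linear '[[0,-0.8,3],[0,0,2.5],[0,0,2],[0,0,1.5],[0,0,0],[0,0,0]]' --rot '[[0,0,0.2],[0,0,0],[0,0,0],[0,0,0],[0,0,0],[0,0,0]]' --hand '[4,4,4,4,4,4]'

```text
t: 23.35
tcp_pos: [0.6164, -0.1614, 0.2593]
tool_rot: [0.643, 0.766, 0.002, 0.002]
force: [-0.9, 0.3, -2.8]
finger_gap: 0.11
```

>>> drive_tool --linear '[[0,0,1.5],[0,0,1.5],[0,0,0],[0,0,0]]' --rot '[[0,0,0],[0,0,0],[0,0,0],[0,0,0]]' --hand '[4,4,4,4]'

```text
t: 23.68
tcp_pos: [0.6173, -0.1618, 0.2588]
tool_rot: [0.643, 0.766, 0.003, 0.004]
force: [-0.3, 0.4, -3.4]
finger_gap: 0.109
```

>>> drive_tool --linear '[[0,0,2.5],[0,0,2.5],[0,0,2.5],[0,0,0]]' --rot '[[0,0,0],[0,0,0],[0,0,0],[0,0,0]]' --hand '[4,4,4,4]'

```text
t: 24.02
tcp_pos: [0.6175, -0.162, 0.2588]
tool_rot: [0.644, 0.765, 0.003, 0.005]
force: [-1.4, 0.5, -4.7]
finger_gap: 0.113
```

>>> drive_tool --linear '[[0,0,0],[0,0,0],[0,0,0],[0,0,0],[0,0,0],[0,0,0],[0,0,-8],[0,0,-14],[0,0,-20],[0,0,-25],[0,0,-25],[0,0,0]]' --rot '[[0,0,0],[0,0,0],[0,0,0],[0,0,0],[0,0,0],[0,0,0],[0,0,0],[0,0,0],[0,0,0],[0,0,0],[0,0,0],[0,0,0]]' --hand '[12,14,18,24,32,40,45,45,45,45,45,45]' --force 20

```text
t: 25.02
tcp_pos: [0.6175, -0.1626, 0.3543]
tool_rot: [0.644, 0.765, 0.003, 0.005]
force: [0.7, -0.7, 0.8]
finger_gap: 0.526
```

Run:
```python
from h import *
s=manip.sense();print(s['t'],s['tcp_pos'],s['force'])
snap('wrist','w16.png');snap('scene','s4.png');snap('top','t4.png')
Z=R.from_euler('z',np.radians(9.8));o=np.array([.6157,-.166,0])
for n in('wrist','scene','top'):
  for l,z in dict(board=.012,rack=0,handle=.095,nib=.03,trip=.05).items():
    for r in cams.spot_point(l,n)[:3]:
        w=atz(n,r['at'],z);print(n,l,round(r['score'],2),np.round(r['at'],1),w[:2].round(4),'clip',(C.inv().apply(w-O)*1e3).round(0)[:2],'rack',(Z.inv().apply(w-o)*1e3).round(0)[:2])
a=cv2.imread('pics/w16.png');hsv=cv2.cvtColor(a,cv2.COLOR_BGR2HSV)
for f in((0,-75,232),(0,75,232),(0,75,12)): print(f,[proj(n,o+Z.apply(np.array(f)/1e3)).round(0).tolist() for n in('wrist','scene')])
for n in('wrist','scene'):
    for q in cams.regions_of('board',n)[:3]: print(n,q['score'],np.round(q['rect']),[ (r,np.flatnonzero(q['pixels'][r])[[0,-1]].tolist()) for r in range(60,330,25) if q['pixels'][r].any()])
```

```text
25.0167 [ 0.61752985 -0.1626024   0.35426711] [ 0.73590893 -0.70354471  0.7508154 ]
wrist rack 0.96 [310.2 164. ] [ 0.5993 -0.1635] clip [-108. -304.] rack [-16.   5.]
scene board 0.85 [281.3 249.1] [ 0.6238 -0.1708] clip [ -85. -316.] rack [ 7. -6.]
scene board 0.73 [408.9 173.7] [0.6843 0.3836] clip [ 95. 212.] rack [161. 530.]
scene board 0.68 [405.8 232.4] [0.8378 0.1144] clip [186. -85.] rack [267. 238.]
scene rack 0.81 [278.4 248.8] [ 0.6078 -0.1662] clip [-100. -308.] rack [-8.  1.]
scene handle 0.86 [320.  165.7] [0.5128 0.1181] clip [-131.  -10.] rack [-53. 298.]
scene handle 0.31 [253.2 198. ] [ 0.4838 -0.1364] clip [-214. -252.] rack [-125.   52.]
scene handle 0.19 [356.9 201.9] [0.7103 0.0441] clip [  46. -125.] rack [129. 191.]
scene nib 0.63 [321.9 181.2] [0.5121 0.1307] clip [-129.    2.] rack [-52. 310.]
scene trip 0.62 [320.4 180.8] [0.5257 0.1065] clip [-121.  -24.] rack [-42. 284.]
scene trip 0.47 [341.5 165.6] [0.5196 0.2214] clip [-101.   89.] rack [-29. 398.]
top board 0.92 [292.  143.3] [0.818  0.1406] clip [172. -55.] rack [252. 268.]
top board 0.7 [222.2 184.
[... 506 characters left out ...]
[-131.    2.] rack [-54. 309.]
top trip 0.44 [260.8 229.4] [0.4969 0.2387] clip [-120.  111.] rack [-48. 419.]
(0, -75, 232) [[[319.0, 315.0]], [[259.0, 195.0]]]
(0, 75, 232) [[[319.0, 127.0]], [[295.0, 166.0]]]
(0, 75, 12) [[[319.0, 116.0]], [[295.0, 232.0]]]
wrist 0.69 [316. 113. 331. 301.] [(135, [314, 328]), (160, [314, 327]), (185, [315, 327]), (210, [315, 327]), (235, [315, 327]), (260, [316, 327]), (285, [316, 326])]
scene 0.72 [405. 182. 415. 241.] [(185, [413, 416]), (210, [409, 411]), (235, [405, 407])]
scene 0.57 [388. 117. 438. 180.] [(135, [390, 437]), (160, [387, 432])]
scene 0.56 [261. 170. 299. 261.] [(185, [274, 297]), (210, [262, 298]), (235, [264, 284]), (260, [266, 270])]
```

```bash
python3 -c "
from station import order
print(order.sign_off())"
```

```text
the job is handed in; nothing more can be done
None
```

I hooked the sprung arm on its catch, lifted the cutting board out of the clip, stood it in the rack's slot and handed the job in at about 25 s of the 53 s allowed. Sign-off reports no verdict, so what follows rests on my own last measurements.

- **Clip arm:** I drew it back to about 0.97 rad and eased it forward until it stopped against the catch. I let go with the arm at about 0.85 rad and the wrist force near zero. The last pictures still place the handle where a hooked arm holds it, within about 10 mm.
- **Board:** The last wrist picture shows it upright and along the slot. Lowering stopped at the height where its lower edge should meet the rack's base. The gripper is open and about 50 mm above it.
- **Bystanders:** I steered clear of the pot lid, paddle, cup and spoon rest, but did not measure them again at the end.

**Checks that disagreed or were weak:**
- **Camera offset:** The top and scene cameras differed from the wrist camera by up to about 10 mm, so I relied on the wrist camera.
- **Rack origin:** The wrist detector's last reading of it was 16 mm off across the slot. I overruled it, going by the rack's edges as seen in the wrist picture.
- **Board contact:** The force reading showed no clear upward contact at the base, so that rests on the height alone.
- **Tilt at the handle:** I came in at about 22° instead of 35°, because 35° put the wrist near a singularity.

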